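# Clear the shaker and mount its tube rack

## Task

Somebody has left a specimen jar standing on the shaker, where the tube rack belongs. First move the jar to the empty compartment of the steel specimen tray and stand it there upright; then mount the tube rack on the shaker, its two end holes over the shaker's two pegs, so that it lies flat and fully down on the deck. Set both things down, do not drop them or knock the jar over, and leave everything else on the bench where it stands.

Things in the scene. Friction and masses are not known exactly. Their poses are not given: they have to be found in the camera images.
- shaker: Laboratory shaker, fixed to the bench: white housing 150 mm (x) by 210 mm (y), with a flat bare-metal deck 140 by 200 mm on top, 60 mm above the bench. Origin: centre of the underside, at bench height; x and y axes along its sides, z up. Two upright steel pegs stand on the deck at x = 0, y = +80 mm and y = -80 mm; each is 9 mm in diameter and 16 mm tall, its top 6 mm tapering to 4 mm diameter. It stands in front of the robot, turned by up to 0.3 rad.
- deck (a point): Centre of the shaker's deck surface, half-way between the feet of the pegs, 60 mm above the bench; axes as the shaker's. When the rack is seated its origin is here.
- rack: Grey plastic tube rack, loose, about 400 g, standing on the bench on the side of the shaker opposite the tray (either side). A flat plate 80 mm (x) by 190 mm (y) by 10 mm, with a through hole of 14 mm at x = 0, y = +80 mm and at y = -80 mm; between the holes a block 80 (x) by 120 mm (y) whose top, with two rows of round wells, is 45 mm up; above it a carrying handle along y. Origin: centre of the underside; z up. Both ends are alike, so it may be seated either way round.
- rack_grip (a point): Centre of the rack's handle bar, 97 mm above the rack's underside; axes as the rack's. The bar is 14 mm wide (x), 16 mm high and 112 mm long (y), on two end posts, with 44 mm of free space between it and the block below. Made to be pinched from above across its 14 mm width.
- jar: Closed white plastic specimen jar, round, 52 mm diameter, 80 mm tall, about 150 g, with a screw lid; loose, standing on the shaker's deck between the pegs. Origin: centre of its underside; z up; its yaw has no meaning.
- jar_centre (a point): Centre of the jar, 40 mm above its underside.
- tray: Steel specimen tray, fixed to the bench, 190 mm (x) by 110 mm (y), walls 20 mm high and 4 mm thick, floor 5 mm thick; a wall of the same height across its middle (at x = 0) parts it into two compartments of 89 by 102 mm. The compartment at +x holds a small amber bottle, the one at -x is empty. Origin: centre of the underside. It stands left or right of the shaker.
- tray_free (a point): Centre of the floor of the tray's empty compartment (tray x = -47 mm), 5 mm above the bench.
- vial_centre (a point): Bystander: small amber bottle standing in the tray's +x compartment, 40 mm diameter, 70 mm tall; the point is its centre, 35 mm up.
- reagent: Bystander: amber reagent bottle, 68 mm diameter, 150 mm tall, beyond the shaker. Origin: centre of its underside.
- dropper: Bystander: white dropper bottle, 40 mm diameter, 85 mm tall. Origin: centre of its underside.
- stainjar: Bystander: glass staining jar, 60 mm diameter, 85 mm tall. Origin: centre of its underside.
- eyepiece: Bystander: black microscope eyepiece standing on the bench beyond the shaker, to its right, 40 mm diameter, 55 mm tall. Origin: centre of its underside.
- slidebox: Bystander: blue slide box, 90 by 170 by 30 mm, beyond the shaker. Origin: centre of its underside.
Mind the look-alikes: they are no part of the job. Leave any blue look-alike of the jar alone. What is shaped like the rack but blue is not meant.

How it is judged (in metres and radians):
On the way, in this order (a step that is already met when the one before it is completed fails the run):
1. the jar stands upright and released in the tray (x of jar_centre in the frame of tray between -0.095 and 0 m and y of jar_centre in the frame of tray between -0.055 and 0.055 m and z of jar_centre in the frame of tray below 0.05 m and angle between jar_centre's own z axis and vertical below 0.15 rad and contact force between the fingers and jar below 0.1 N and linear speed of jar below 0.03 m/s), for 0.2 s.
2. the rack is seated on the shaker, fully down over both pegs (horizontal distance between rack and deck below 0.006 m and z of rack in the frame of deck between -0.003 and 0.003 m and angle between the y axis of rack and the y axis of shaker, either way round below 0.07 rad and angle between rack's own z axis and vertical below 0.05 rad), for 0.2 s.
At the end, for the whole second after the job is handed in: Jar upright (0.15 rad) on the floor (5 mm) of the tray's empty compartment; rack on the shaker: underside within 3 mm of the deck, centre within 6 mm of the deck's centre, long side within 0.07 rad of the shaker's either way round, level within 0.05 rad; both released and at rest (all of step 1 and all of step 2 and linear speed of rack below 0.03 m/s and contact force between the fingers and rack below 0.1 N); the robot touches nothing.
It fails at once if the jar is tipped over (more than 0.6 rad) (angle between jar's own z axis and vertical above 0.6 rad).
It fails at once if the jar is dropped or thrown (moves faster than 0.7 m/s, about a 25 mm fall, while no finger touches it) (contact force between the fingers and jar below 0.05 N and linear speed of jar above 0.7 m/s).
It fails at once if the rack is dropped or thrown (moves faster than 0.7 m/s, about a 25 mm fall, while no finger touches it) (contact force between the fingers and rack below 0.05 N and linear speed of rack above 0.7 m/s).
It fails at once if a bystander (small amber bottle, reagent bottle, dropper bottle, staining jar, eyepiece or slide box) is moved by more than 30 mm (distance of any of vial_centre, reagent, dropper, stainjar, eyepiece, slidebox from where it was at the start of the episode above 0.03 m).
It also fails if it takes over 70 s, if anything falls off the work surface, if the arm or the gripper's body presses on something with over 40 N, if the wrist force passes 120 N, or if a joint passes its speed limit or range.

## Robot

A 7-joint arm with a two-finger parallel gripper is mounted at the origin on the work surface. World frame = base frame: x ahead of the robot, y to its left, z up, the work surface at z = 0. Lengths are in mm, angles in degrees, forces in N, time in s.
With the tool pointing down it reaches from about 400 to 875 mm from the base axis. Payload 6.5 kg.
Tool frame: the origin (TCP) lies midway between the tips of the shut fingers; the grasp point (between the pads) lies arm.hold_point_z behind it (arm.hold_point_z is the distance from the TCP to the grasp point, in mm); z points along the fingers, y is the line along which they close (so a half turn about z gives the same grasp; the last joint's range is limited). The gripper opens to 85 mm and grips with 20 to 120 N. Pads are 22 mm wide; open, the fingers measure 114 mm over their backs; the gripper's body (76 mm by 85 mm) begins 54 mm behind the grasp point. The pads swing forward as they close: fully open they stand 13 mm farther back than shut.
Start: joints at [-67.105, 30.733, -0.252, 88.115, 0.149, 61.152, -4.079], TCP at [291.934, 580.745, 231.29] pointing down, gripper open.
Joint ranges: [-154.64, 154.64], [-21.42, 123.67], [-72.66, 72.17], [13.99, 137.28], [-74.86, 254.86], [10.95, 109.41], [-158.01, 158.01]. Speed limits (degrees/s): [136.94, 136.94, 180, 180, 180, 180, 180].

## Interface

Orientations are given as a 3x3 rotation matrix whose columns are the frame's x, y, z axes.
In Python, from plant import arm, optics, job gives the robot as it stands. The module is installed in compiled form; this text tells all that it offers.
- The arm moves only by the tool apply_moves, never from a script. Its argument "steps" is a list of rows, each an object with "xyz": the shift along the world's x, y, z scaled (see below), a list of three; "yaw": the turn about the world's z scaled (see below). A call has 1 to 20 rows; each row shifts and turns the commanded pose from where the row before left it; what a row does not reach is not made up. The controller multiplies each number of a shift by 200 mm and each number of a turn by 180 degrees. A row lasts 1/12 s, in which the tool goes at most 41.7 mm and 7.16 degrees, less where a joint would pass 70% of its speed; a pose out of reach is approached as far as the arm can. A call with a number of a shift or a turn outside -1 to 1 is refused whole. A call with a gripper value outside its range is refused whole. "claw" is the closure, from 0 (fully open) to 1 (shut), set as the call begins (left out, the last holds). The fingers move at their own pace and stop on an object; the grip force is fixed at half the most. Time passes only in rows, so rows that do not move let the fingers close. It gives the time, the measured TCP pose, the force, the opening and the grip force at its end, in the units of the state.
- arm.read_state(): the state, without advancing time (a new reading comes with each control period).
- optics.grab_frame(name): name is "scene" or "top"; returns (picture, depth): 420x560x3 uint8, blue, green, red; 420x560 float32, mm along the optical axis (not along the pixel's ray), 0 where there is no reading.
- optics.camera_params(name): a dict with "fov_y" (degrees; the focal length in pixels is half the picture's height over the tangent of half this angle, whatever the lens; pixels are square), "cx", "cy" (the principal point, pixels), "position" and "orientation" of the camera in the world. Camera axes: x right, y down, z forward; pixel columns grow to the right and rows downward; lengths in mm; the calibration is good to about 2 mm. A picture is of the moment at which its call begins. camera_params takes no time and is no camera call.
- job.sign_off(): hands the job in; it is judged then, once.
The state is a dict: "time_s": time; "joint_positions": joint angles; "joint_velocities": joint speeds; "joint_torque": joint torques, N m; "position": TCP position; "tool_rot": TCP orientation; "force": force on the tool from outside, world axes, zero at the start; "ft_torque": the same for the moment, N m; "gripper_width": finger opening in mm; "grasp_force": force on a finger pad.
Only numpy, scipy, OpenCV 4.12 (cv2) and the standard library are available. Lean on these libraries where they do the work, as an engineer would, in place of code of your own. Each camera call takes 0.05 s, during which the arm holds its last target. There are 200 camera calls.

## Working session

There is one attempt and no reset: what is moved stays moved. The work goes in short steps, Python scripts to look and compute and a tool call to move; the robot and the scene stay as the last step left them, time stands still between calls to the robot, and variables do not carry over. Pictures are saved under pics/ and viewed, at most 10 in all, crops included, and the job is handed in when it is done.

Besides the shell and the picture viewer there is one more tool, called after ">>>" by a JSON object that holds its "api" and its "payload", one argument or row to a line. apply_moves: Moves the arm, as the interface text tells. Its arguments: {"type":"object","properties":{"steps":{"type":"array"},"claw":{"type":"number"}},"required":["steps"]}

```bash
mkdir -p pics; cat > h.py <<'E'
import numpy as np, cv2
from plant import arm, optics, job
def grab(n, save=None):
    im,d=optics.grab_frame(n)
    p=optics.camera_params(n)
    if save: cv2.imwrite('pics/'+save,im)
    f=im.shape[0]/2/np.tan(np.radians(p['fov_y'])/2)
    v,u=np.mgrid[:im.shape[0],:im.shape[1]]
    c=np.dstack([(u-p['cx'])/f*d,(v-p['cy'])/f*d,d])
    W=c@np.array(p['orientation']).T+np.array(p['position'])
    W[d<=0]=np.nan
    return im,d,W
E
python3 - <<'E'
from h import *
for n in('scene','top'):
    im,d,W=grab(n,n+'0.png'); np.save(n+'0.npy',W); p=optics.camera_params(n); print(n,p, (d>0).mean())
s=arm.read_state(); print(s, arm.hold_point_z)
E
```

```text
scene {'fov_y': 44.67820470034894, 'cx': 274.1762837853833, 'cy': 207.28273357035602, 'position': array([1400.15558272, -486.74451311, 1019.98974553]), 'orientation': array([[ 0.51445116,  0.58996938, -0.62231514],
       [ 0.85732308, -0.36939772,  0.35852817],
       [-0.01836115, -0.71797037, -0.69583146]])} 0.9960884353741497
top {'fov_y': 45.72590127049769, 'cx': 268.88261980749877, 'cy': 203.35975054918208, 'position': array([ 490.65428441,   20.30284747, 1236.89746487]), 'orientation': array([[-0.00420192, -0.99896751,  0.04523559],
       [-0.99997817,  0.00396693, -0.00528329],
       [ 0.00509839, -0.04525681, -0.99896238]])} 0.9963010204081633
{'time_s': 0.1, 'joint_positions': array([-67.10479359,  30.77166875,  -0.25423739,  88.1652774 ,
         0.14726262,  61.15042306,  -4.07855515]), 'joint_velocities': array([ 0.07516173, -0.1695021 ,  0.0453253 , -0.09953318,  0.01639702,
        0.03193066, -0.08344284]), 'joint_torque': array([ 1.68137038e-03, -5.84565675e+01,  1.05167627e+00, -2.59771550e+01,
        1.26042755e-02,  4.68756145e-03, -5.41692216e-06]), 'position': array([291.69104524, 580.24865964, 230.51587676]), 'tool_rot': array([[-8.93496350e-01,  4.49070050e-01, -6.03174274e-04],
       [ 4.49070446e-01,  8.93495266e-01, -1.39440459e-03],
       [-8.72519808e-05, -1.51676315e-03, -9.99998846e-01]]), 'force': array([ 0.06286947, -0.50019865, -0.21089585]), 'ft_torque': array([ 0.00508794, -0.03153546,  0.02484077]), 'grasp_force': 0.0, 'gripper_width': 85.144019575525} 18.700000000000003
```

View pics/top0.png

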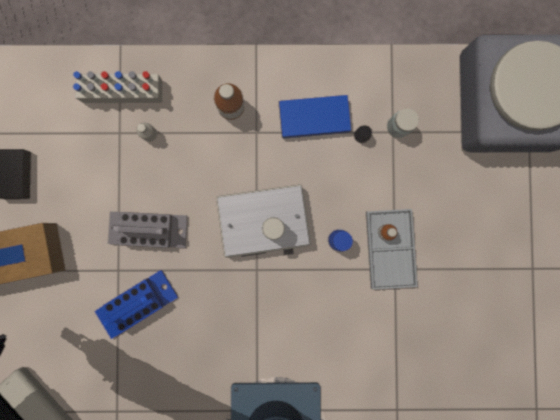

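View pics/scene0.png

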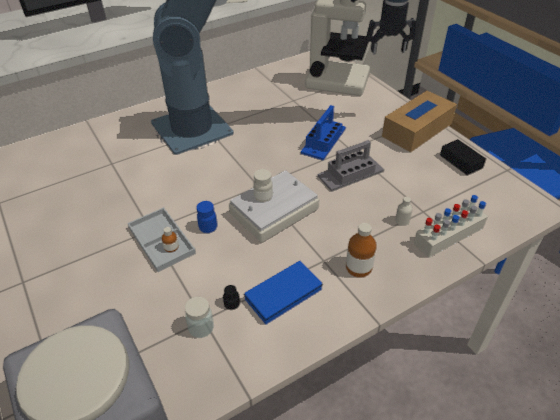

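The top view shows the jar on the shaker at about (273,229) and the pegs at about (230,226) and (297,216). The grey rack is at (148,230) and the tray at (391,250), with its empty half nearer the robot at (393,268). A blue jar stands at (340,241) and a blue rack at (137,303).

```bash
cat > m.py <<'E'
from h import *
def rect(P):
    r=cv2.minAreaRect(P[:,:2].astype(np.float32)); return np.round(r[0],1),np.round(r[1],1),round(r[2],1)
def pts(W,lo,hi,b):
    m=(W[...,2]>lo)&(W[...,2]<hi); x,y=W[...,0],W[...,1]
    return W[m&(x>b[0])&(x<b[1])&(y>b[2])&(y<b[3])]
E
python3 - <<'E'
from m import *
W=np.load('top0.npy'); S=np.load('scene0.npy')
for (n,u,v) in [('deck',245,200),('jar',273,229),('rack',148,230),('tray',393,268),('bluejar',340,241),('bench',330,300),('vial',388,232),('pegL',230,226),('pegR',297,216)]:
    print(n,W[v,u].round(1))
for nm,A in(('top',W),('scene',S)):
    print(nm)
    c=W[200,245]; b=(380,700,-130,170)
    D=pts(A,52,68,b); print('deck',rect(D),np.median(D[:,2]))
    J=pts(A,128,155,b); print('jar',rect(J),len(J),J[:,2].max().round(1), np.median(J[:,2]))
    R=(380,650,170,420)
    H=pts(A,98,112,R); print('handle',rect(H),len(H),np.median(H[:,2]))
    B=pts(A,38,52,R); print('block',rect(B),len(B))
    P=pts(A,6,14,R); print('plate',rect(P),len(P))
    T=pts(A,15,26,(330,600,-420,-200)); print('traywalls',rect(T),len(T))
    V=pts(A,60,80,(330,600,-420,-200)); print('vial',V.mean(0).round(1),len(V))
    print('bluejar',pts(A,60,100,(400,560,-220,-110)).mean(0).round(1))
    G=pts(A,66,85,b); print('pegs',len(G)); 
E
```

```text
deck [552.   70.5  61.7]
jar [483.8   5.7 138.9]
rack [482.5 288.8 104. ]
tray [ 385.7 -291.5    4.9]
bluejar [ 455.  -150.3   80.7]
bench [ 307.2 -136.2   -2.2]
vial [ 475.2 -264.5   70.2]
pegL [490.8 105.2  71.6]
pegR [513.5 -51.4  74.4]
top
deck (array([503.6,  29.4]), array([139.8, 200.2]), 7.8) 59.75285395552169
jar (array([486. ,   5.6]), array([44.1, 44. ]), 90.0) 346 145.5 139.53643280344193
handle (array([483.7, 314.5]), array([112.8,  14. ]), 86.7) 307 104.36441841382475
block (array([483.6, 314.2]), array([121.3,  80. ]), 86.8) 1388
plate (array([507.3, 294.8]), array([253.1, 245.6]), 3.1) 728
traywalls (array([ 434.2, -284.8]), array([189.8, 112.4]), 3.1) 532
vial [ 475.2 -271.    72.5] 67
bluejar [ 456.  -154.4   79.2]
pegs 45
scene
deck (array([505.3,  28.7]), array([146.7, 204.4]), 8.5) 58.6227484297558
jar (array([488.5,   5.1]), array([45.5, 47.3]), 82.6) 198 142.7 137.7311357724833
handle (array([486. , 313.1]), array([113.3,  21. ]), 87.7) 154 102.19793759454956
block (array([486.5, 312.6]), array([123.3,  89.6]), 88.3) 660
plate (array([467.2, 307.1]), array([180.9, 201.5]), 19.5) 335
traywalls (array([ 436.8, -285.4]), array([196.3, 111.4]), 3.1) 411
vial [ 479.5 -274.    69.5] 58
bluejar [ 462.5 -158.2   76. ]
pegs 114
```

>>> {"api": "apply_moves", "payload": {
  "steps": [
    {"xyz":[0.049,-0.144,0],"yaw":-0.0154},
    {"xyz":[0.049,-0.144,0],"yaw":-0.0154},
    {"xyz":[0.049,-0.144,0],"yaw":-0.0154},
    {"xyz":[0.049,-0.144,0],"yaw":-0.0154},
    {"xyz":[0.049,-0.144,0],"yaw":-0.0154},
    {"xyz":[0.049,-0.144,0],"yaw":-0.0154},
    {"xyz":[0.049,-0.144,0],"yaw":-0.0154},
    {"xyz":[0.049,-0.144,0],"yaw":-0.0154},
    {"xyz":[0.049,-0.144,0],"yaw":-0.0154},
    {"xyz":[0.049,-0.144,0],"yaw":-0.0154},
    {"xyz":[0.049,-0.144,0],"yaw":-0.0154},
    {"xyz":[0.049,-0.144,0],"yaw":-0.0154},
    {"xyz":[0.049,-0.144,0],"yaw":-0.0154},
    {"xyz":[0.049,-0.144,0],"yaw":-0.0154},
    {"xyz":[0.049,-0.144,0],"yaw":-0.0154},
    {"xyz":[0.049,-0.144,0],"yaw":-0.0154},
    {"xyz":[0.049,-0.144,0],"yaw":-0.0154},
    {"xyz":[0.049,-0.144,0],"yaw":-0.0154},
    {"xyz":[0.049,-0.144,0],"yaw":-0.0154},
    {"xyz":[0.049,-0.144,0],"yaw":-0.0154}
  ],
  "claw": 0
}}

```text
time_s: 1.77
position: [487.9, 3.3, 231.2]
tool_rot: [[-0.135, 0.991, -0.0], [0.991, 0.135, 0.0], [0.0, -0.0, -1.0]]
force: [0.3, -0.0, -0.2]
gripper_width: 85.9
grasp_force: 0.0
```

>>> {"api": "apply_moves", "payload": {
  "steps": [
    {"xyz":[-0.002,0.004,-0.1]},
    {"xyz":[-0.002,0.004,-0.1]},
    {"xyz":[0,0,-0.1]},
    {"xyz":[0,0,-0.1]},
    {"xyz":[0,0,-0.1]},
    {"xyz":[0,0,-0.08]},
    {"xyz":[0,0,-0.06]},
    {"xyz":[0,0,-0.05]},
    {"xyz":[0,0,-0.04]},
    {"xyz":[0,0,0]},
    {"xyz":[0,0,0]}
  ]
}}

```text
validation failed for argument at $.st...
```

>>> {"api": "apply_moves", "payload": {
  "steps": [
    {"xyz":[0,0,0]},
    {"xyz":[0,0,0]},
    {"xyz":[0,0,0]},
    {"xyz":[0,0,0]},
    {"xyz":[0,0,0]},
    {"xyz":[0,0,0]},
    {"xyz":[0,0,0]},
    {"xyz":[0,0,0]},
    {"xyz":[0,0,0]},
    {"xyz":[0,0,0]}
  ],
  "claw": 1
}}

```text
validation failed for argument at $.st...
```

Each row seems to need `yaw` as well, so I'll include it.

>>> {"api": "apply_moves", "payload": {
  "steps": [
    {"xyz":[-0.002,0.004,-0.1],"yaw":0},
    {"xyz":[-0.002,0.004,-0.1],"yaw":0},
    {"xyz":[0,0,-0.1],"yaw":0},
    {"xyz":[0,0,-0.1],"yaw":0},
    {"xyz":[0,0,-0.1],"yaw":0},
    {"xyz":[0,0,-0.08],"yaw":0},
    {"xyz":[0,0,-0.06],"yaw":0},
    {"xyz":[0,0,-0.05],"yaw":0},
    {"xyz":[0,0,-0.04],"yaw":0},
    {"xyz":[0,0,0],"yaw":0},
    {"xyz":[0,0,0],"yaw":0}
  ]
}}

```text
time_s: 2.68
position: [487.1, 6.3, 85.3]
tool_rot: [[-0.137, 0.991, -0.0], [0.991, 0.137, -0.0], [-0.0, -0.0, -1.0]]
force: [0.1, 0.1, 1.6]
gripper_width: 85.4
grasp_force: 0.0
```

>>> {"api": "apply_moves", "payload": {
  "steps": [
    {"xyz":[0,0,0],"yaw":0},
    {"xyz":[0,0,0],"yaw":0},
    {"xyz":[0,0,0],"yaw":0},
    {"xyz":[0,0,0],"yaw":0},
    {"xyz":[0,0,0],"yaw":0},
    {"xyz":[0,0,0],"yaw":0},
    {"xyz":[0,0,0],"yaw":0},
    {"xyz":[0,0,0],"yaw":0},
    {"xyz":[0,0,0],"yaw":0},
    {"xyz":[0,0,0],"yaw":0}
  ],
  "claw": 1
}}

```text
time_s: 3.52
position: [487.5, 6.4, 86.4]
tool_rot: [[-0.137, 0.991, 0.001], [0.991, 0.137, 0.001], [0.001, 0.001, -1.0]]
force: [-2.5, 0.5, 9.8]
gripper_width: 50.3
grasp_force: 60.9
```

>>> {"api": "apply_moves", "payload": {
  "steps": [
    {"xyz":[0,0,0.04],"yaw":0},
    {"xyz":[0,0,0.08],"yaw":0},
    {"xyz":[0,0,0.1],"yaw":0},
    {"xyz":[0,0,0.1],"yaw":0},
    {"xyz":[0,0,0.1],"yaw":0},
    {"xyz":[0,0,0.08],"yaw":0},
    {"xyz":[-0.02,-0.06,0.02],"yaw":0},
    {"xyz":[-0.04,-0.12,0],"yaw":0},
    {"xyz":[-0.05,-0.15,0],"yaw":0},
    {"xyz":[-0.05,-0.15,0],"yaw":0},
    {"xyz":[-0.05,-0.15,0],"yaw":0},
    {"xyz":[-0.05,-0.15,0],"yaw":0},
    {"xyz":[-0.05,-0.15,0],"yaw":0},
    {"xyz":[-0.05,-0.15,0],"yaw":0},
    {"xyz":[-0.05,-0.14,0],"yaw":0},
    {"xyz":[-0.04,-0.12,0],"yaw":0},
    {"xyz":[-0.03,-0.08,0],"yaw":0},
    {"xyz":[-0.02,-0.04,0],"yaw":0},
    {"xyz":[0,0,0],"yaw":0},
    {"xyz":[0,0,0],"yaw":0}
  ]
}}

```text
time_s: 5.18
position: [386.6, -285.1, 188.9]
tool_rot: [[-0.136, 0.991, -0.001], [0.991, 0.136, 0.001], [0.001, -0.001, -1.0]]
force: [0.6, 0.3, -1.7]
gripper_width: 50.1
grasp_force: 62.9
```

```bash
python3 - <<'E'
from m import *
W=grab('top','t1.png')[2]; S=grab('scene','s1.png')[2]
s=arm.read_state(); print(s['position'],s['gripper_width'],s['grasp_force'],s['force'])
b=(380,700,-130,170)
for A in(W,S):
    D=pts(A,52,64,b); print('deck',rect(D))
    G=pts(A,66,80,b); 
    for sgn in(0,1):
        g=G[(G[:,1]>30)==sgn]; print('peg',g.mean(0).round(1),len(g))
    T=pts(A,15,26,(330,600,-420,-200)); print('tray',rect(T))
E
```

```text
[ 387.53586844 -284.20934483  189.01293845] 49.918129179082925 62.91322838893393 [ 0.34565044  0.08111157 -1.18217931]
deck (array([503.7,  29.3]), array([139.9, 200.1]), 7.9)
peg [511.3 -36.7  70.3] 20
peg [483.8  98.   70.4] 19
tray (array([ 434.1, -284.8]), array([189.9, 111.9]), 3.2)
deck (array([505.5,  29.1]), array([146.1, 204.8]), 7.5)
peg [518.9 -52.1  72.4] 9
peg [496.1 106.3  70.5] 10
tray (array([ 435.3, -285.3]), array([196.4, 111.6]), 2.9)
```

View pics/s1.png

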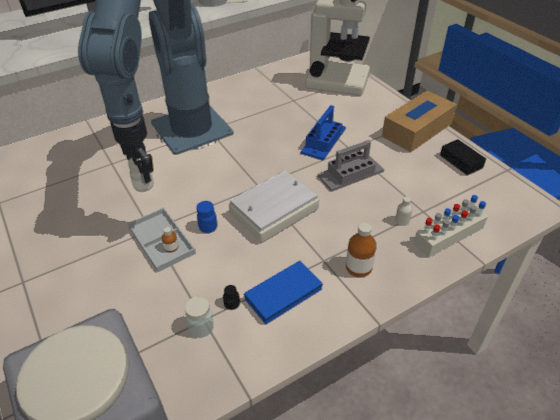

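The jar is held at about (142,178) above the empty compartment, and the other objects haven't moved. Lowering now.

>>> {"api": "apply_moves", "payload": {
  "steps": [
    {"xyz":[0,-0.01,-0.05],"yaw":0},
    {"xyz":[0,0,-0.08],"yaw":0},
    {"xyz":[0,0,-0.1],"yaw":0},
    {"xyz":[0,0,-0.1],"yaw":0},
    {"xyz":[0,0,-0.1],"yaw":0},
    {"xyz":[0,0,-0.1],"yaw":0},
    {"xyz":[0,0,-0.08],"yaw":0},
    {"xyz":[0,0,-0.06],"yaw":0},
    {"xyz":[0,0,-0.04],"yaw":0},
    {"xyz":[0,0,-0.02],"yaw":0},
    {"xyz":[0,0,-0.02],"yaw":0},
    {"xyz":[0,0,0],"yaw":0},
    {"xyz":[0,0,0],"yaw":0},
    {"xyz":[0,0,0],"yaw":0},
    {"xyz":[0,0,0],"yaw":0}
  ]
}}

```text
time_s: 6.53
position: [387.5, -287.9, 39.8]
tool_rot: [[-0.137, 0.991, 0.001], [0.991, 0.137, -0.001], [-0.001, 0.001, -1.0]]
force: [-0.2, -0.3, -1.8]
gripper_width: 49.9
grasp_force: 62.9
```

>>> {"api": "apply_moves", "payload": {
  "steps": [
    {"xyz":[0,0,-0.01],"yaw":0},
    {"xyz":[0,0,-0.01],"yaw":0},
    {"xyz":[0,0,-0.01],"yaw":0},
    {"xyz":[0,0,-0.005],"yaw":0},
    {"xyz":[0,0,-0.005],"yaw":0},
    {"xyz":[0,0,0],"yaw":0},
    {"xyz":[0,0,0],"yaw":0}
  ]
}}

```text
time_s: 7.12
position: [387.1, -287.7, 31.2]
tool_rot: [[-0.137, 0.991, -0.0], [0.991, 0.137, 0.0], [0.0, -0.0, -1.0]]
force: [0.6, -0.6, -2.0]
gripper_width: 50.4
grasp_force: 62.9
```

>>> {"api": "apply_moves", "payload": {
  "steps": [
    {"xyz":[0,0,-0.004],"yaw":0},
    {"xyz":[0,0,-0.004],"yaw":0},
    {"xyz":[0,0,0],"yaw":0},
    {"xyz":[0,0,0],"yaw":0}
  ]
}}

```text
time_s: 7.45
position: [387.2, -287.8, 30.4]
tool_rot: [[-0.137, 0.991, 0.001], [0.991, 0.137, 0.0], [0.0, 0.001, -1.0]]
force: [-1.6, 1.1, 10.1]
gripper_width: 49.7
grasp_force: 64.1
```

The force jumped by 12 N, so the jar is on the floor. Releasing with a partial opening.

>>> {"api": "apply_moves", "payload": {
  "steps": [
    {"xyz":[0,0,0],"yaw":0},
    {"xyz":[0,0,0],"yaw":0},
    {"xyz":[0,0,0],"yaw":0},
    {"xyz":[0,0,0],"yaw":0},
    {"xyz":[0,0,0],"yaw":0},
    {"xyz":[0,0,0],"yaw":0},
    {"xyz":[0,0,0],"yaw":0},
    {"xyz":[0,0,0],"yaw":0}
  ],
  "claw": 0.15
}}

```text
time_s: 8.12
position: [387.1, -287.7, 29.6]
tool_rot: [[-0.137, 0.991, -0.0], [0.991, 0.137, -0.0], [-0.0, -0.0, -1.0]]
force: [-0.2, -0.2, 0.2]
gripper_width: 72.4
grasp_force: 0.0
```

>>> {"api": "apply_moves", "payload": {
  "steps": [
    {"xyz":[0,0,0.03],"yaw":0},
    {"xyz":[0,0,0.06],"yaw":0},
    {"xyz":[0,0,0.1],"yaw":0},
    {"xyz":[0,0,0.15],"yaw":0},
    {"xyz":[0,0,0.15],"yaw":0},
    {"xyz":[0,0,0.15],"yaw":0},
    {"xyz":[0,0,0.15],"yaw":0},
    {"xyz":[0,0,0.11],"yaw":0}
  ]
}}

```text
time_s: 8.78
position: [387.3, -288.1, 212.4]
tool_rot: [[-0.136, 0.991, 0.002], [0.991, 0.136, -0.001], [-0.001, 0.002, -1.0]]
force: [0.9, -1.0, 0.7]
gripper_width: 72.8
grasp_force: 0.0
```

>>> {"api": "apply_moves", "payload": {
  "steps": [
    {"xyz":[0.02,0.12,0],"yaw":0},
    {"xyz":[0.025,0.155,0],"yaw":0},
    {"xyz":[0.025,0.155,0],"yaw":0},
    {"xyz":[0.025,0.155,0],"yaw":0},
    {"xyz":[0.025,0.155,0],"yaw":0},
    {"xyz":[0.025,0.155,0],"yaw":-0.006},
    {"xyz":[0.025,0.155,0],"yaw":-0.005},
    {"xyz":[0.025,0.155,0],"yaw":-0.005},
    {"xyz":[0.025,0.155,0],"yaw":-0.005},
    {"xyz":[0.025,0.155,0],"yaw":-0.005},
    {"xyz":[0.025,0.155,0],"yaw":-0.005},
    {"xyz":[0.025,0.155,0],"yaw":-0.005},
    {"xyz":[0.025,0.155,0],"yaw":-0.005},
    {"xyz":[0.025,0.155,0],"yaw":-0.005},
    {"xyz":[0.025,0.155,0],"yaw":-0.005},
    {"xyz":[0.025,0.155,0],"yaw":-0.005},
    {"xyz":[0.025,0.155,0],"yaw":-0.005},
    {"xyz":[0.025,0.155,0],"yaw":0},
    {"xyz":[0.02,0.15,0],"yaw":0},
    {"xyz":[0.02,0.1,0],"yaw":0}
  ],
  "claw": 0.15
}}

```text
time_s: 10.45
position: [483.5, 316.8, 210.0]
tool_rot: [[0.052, 0.999, 0.0], [0.999, -0.052, 0.001], [0.001, -0.0, -1.0]]
force: [-0.6, 0.0, 0.1]
gripper_width: 72.6
grasp_force: 0.0
```

```bash
python3 - <<'E'
from m import *
W=grab('top','t2.png')[2]; S=grab('scene')[2]
s=arm.read_state(); print(s['position'],s['tool_rot'][:,1],s['gripper_width'])
for A in(W,S):
    J=pts(A,70,100,(340,440,-340,-240)); print('jar',rect(J),np.median(J[:,2]))
    V=pts(A,60,80,(450,520,-320,-230)); print('vial',V.mean(0).round(1),len(V))
R=(430,540,230,400)
for A in(W,S): print('block',rect(pts(A,38,52,R)),'handle',rect(pts(A,97,112,R)))
E
```

```text
[483.47209402 317.76899354 209.78841562] [ 9.98808141e-01 -4.88079511e-02  2.83827317e-04] 72.48514593918887
jar (array([ 387.9, -286.9]), array([44.7, 45.5]), 17.6) 83.30586254759908
vial [ 475.2 -270.9   72.7] 67
jar (array([ 390.1, -288.9]), array([47.6, 46.6]), 3.4) 81.82025680230811
vial [ 479.8 -273.6   69.7] 59
block (array([483.5, 313. ]), array([117.8,  80.1]), 86.8) handle (array([483.1, 304.5]), array([92.9, 14. ]), 86.8)
block (array([485.5, 313.4]), array([123.3,  87.1]), 87.7) handle (array([486.8, 313.6]), array([113.5,  20.5]), 86.0)
```

View pics/t2.png

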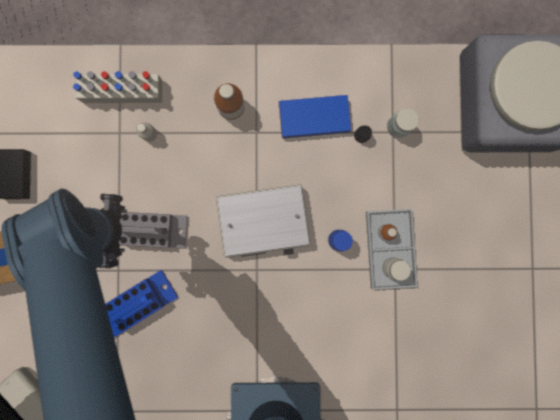

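The jar stands in the empty compartment at (399,270) and the vial hasn't moved. Descending onto the rack handle.

>>> {"api": "apply_moves", "payload": {
  "steps": [
    {"xyz":[0.005,-0.0175,-0.05],"yaw":0},
    {"xyz":[0,0,-0.1],"yaw":0},
    {"xyz":[0,0,-0.1],"yaw":0},
    {"xyz":[0,0,-0.1],"yaw":0},
    {"xyz":[0,0,-0.1],"yaw":0},
    {"xyz":[0,0,-0.08],"yaw":0},
    {"xyz":[0,0,-0.06],"yaw":0},
    {"xyz":[0,0,-0.04],"yaw":0},
    {"xyz":[0,0,-0.03],"yaw":0},
    {"xyz":[0,0,0],"yaw":0},
    {"xyz":[0,0,0],"yaw":0},
    {"xyz":[0,0,0],"yaw":0}
  ]
}}

```text
time_s: 11.55
position: [485.7, 310.1, 78.5]
tool_rot: [[0.054, 0.999, 0.001], [0.999, -0.054, 0.001], [0.001, 0.001, -1.0]]
force: [0.4, -0.0, 0.5]
gripper_width: 73.2
grasp_force: 0.0
```

>>> {"api": "apply_moves", "payload": {
  "steps": [
    {"xyz":[0,0,0],"yaw":0},
    {"xyz":[0,0,0],"yaw":0},
    {"xyz":[0,0,0],"yaw":0},
    {"xyz":[0,0,0],"yaw":0},
    {"xyz":[0,0,0],"yaw":0},
    {"xyz":[0,0,0],"yaw":0},
    {"xyz":[0,0,0],"yaw":0},
    {"xyz":[0,0,0],"yaw":0},
    {"xyz":[0,0,0],"yaw":0},
    {"xyz":[0,0,0],"yaw":0},
    {"xyz":[0,0,0],"yaw":0},
    {"xyz":[0,0,0],"yaw":0}
  ],
  "claw": 1
}}

```text
time_s: 12.55
position: [485.0, 309.9, 77.7]
tool_rot: [[0.054, 0.999, -0.0], [0.999, -0.054, -0.0], [-0.0, -0.0, -1.0]]
force: [-2.5, -0.0, 2.5]
gripper_width: 12.9
grasp_force: 62.7
```

>>> {"api": "apply_moves", "payload": {
  "steps": [
    {"xyz":[0,0,0.02],"yaw":0},
    {"xyz":[0,0,0.04],"yaw":0},
    {"xyz":[0,0,0.06],"yaw":0},
    {"xyz":[0,0,0.08],"yaw":0},
    {"xyz":[0,0,0.08],"yaw":0},
    {"xyz":[0,0,0.08],"yaw":0},
    {"xyz":[0,0,0.08],"yaw":0},
    {"xyz":[0,0,0.07],"yaw":0},
    {"xyz":[0,0,0.04],"yaw":0},
    {"xyz":[0,0,0],"yaw":0}
  ]
}}

```text
time_s: 13.38
position: [486.5, 310.5, 190.2]
tool_rot: [[0.055, 0.999, 0.003], [0.999, -0.055, 0.003], [0.003, 0.003, -1.0]]
force: [-0.1, 0.6, -3.5]
gripper_width: 13.0
grasp_force: 61.9
```

>>> {"api": "apply_moves", "payload": {
  "steps": [
    {"xyz":[0.005,-0.04,0],"yaw":0.003},
    {"xyz":[0.005,-0.07,0],"yaw":0.004},
    {"xyz":[0.005,-0.09,0],"yaw":0.004},
    {"xyz":[0.005,-0.1,0],"yaw":0.004},
    {"xyz":[0.01,-0.1,0],"yaw":0.005},
    {"xyz":[0.01,-0.1,0],"yaw":0.005},
    {"xyz":[0.01,-0.1,0],"yaw":0.005},
    {"xyz":[0.01,-0.1,0],"yaw":0.005},
    {"xyz":[0.01,-0.1,0],"yaw":0.005},
    {"xyz":[0.01,-0.1,0],"yaw":0.005},
    {"xyz":[0.005,-0.1,0],"yaw":0.004},
    {"xyz":[0.005,-0.1,0],"yaw":0.003},
    {"xyz":[0.005,-0.1,0],"yaw":0.003},
    {"xyz":[0.005,-0.09,0],"yaw":0.003},
    {"xyz":[0,-0.07,0],"yaw":0.003},
    {"xyz":[0,-0.04,0],"yaw":0},
    {"xyz":[0,-0.02,0],"yaw":0},
    {"xyz":[0,0,0],"yaw":0},
    {"xyz":[0,0,0],"yaw":0},
    {"xyz":[0,0,0],"yaw":0}
  ]
}}

```text
time_s: 15.05
position: [505.1, 27.0, 187.5]
tool_rot: [[-0.139, 0.99, -0.0], [0.99, 0.139, 0.0], [0.0, -0.0, -1.0]]
force: [-0.2, 0.6, -3.4]
gripper_width: 12.9
grasp_force: 61.8
```

```bash
cat > r.py <<'E'
from m import *
import sys
t=sys.argv[1]
W=grab('top',f't{t}.png')[2]; S=grab('scene',f's{t}.png')[2]
s=arm.read_state(); p=s['position']; z0=p[2]-77.7
print(p.round(2),s['tool_rot'][:,1].round(4),s['gripper_width'],s['force'].round(1),'underside',z0)
R=(400,600,-100,150)
for A in(W,S):
    B=pts(A,z0+39,z0+50,R); P=pts(A,z0+5,z0+15,R); H=pts(A,z0+97,z0+112,R)
    print('block',rect(B),len(B),'plate',rect(P),len(P),'handle',rect(H))
    c=B-B.mean(0); n=np.linalg.svd(c,full_matrices=False)[2][2]; print('normal',(n*np.sign(n[2])).round(3), B[:,2].mean()-z0)
E
python3 r.py 3
```

```text
[505.12  26.9  187.61] [ 9.903e-01  1.386e-01 -1.000e-04] 13.399155240615547 [ 0.3 -0.4 -3.2] underside 109.90692888490985
block (array([0., 0.]), array([0., 0.]), 0.0) 0 plate (array([503.7,  31.6]), array([ 79.6, 190.1]), 7.9) 518 handle (array([0., 0.]), array([0., 0.]), 0.0)r.py:11: RuntimeWarning: Mean of empty slice.
  c=B-B.mean(0); n=np.linalg.svd(c,full_matrices=False)[2][2]; print('normal',(n*np.sign(n[2])).round(3), B[:,2].mean()-z0)
  ret = um.true_divide(
Traceback (most recent call last):
  File "r.py", line 11, in <module>
    c=B-B.mean(0); n=np.linalg.svd(c,full_matrices=False)[2][2]; print('normal',(n*np.sign(n[2])).round(3), B[:,2].mean()-z0)
                     ~~~~~~~~~~~~~~~~~~~~~~~~~~~~~~~~~~~~~~~^^^
IndexError: index 2 is out of bounds for axis 0 with size 0
```

View pics/s3.png

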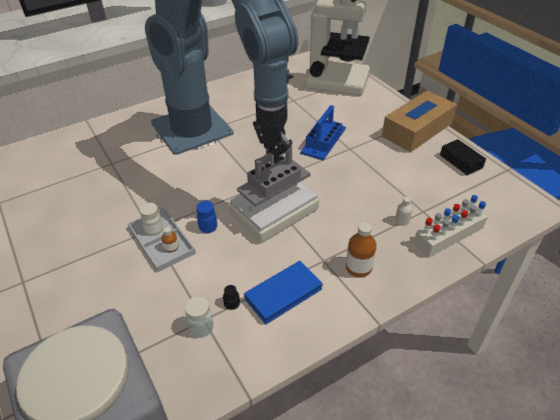

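The rack is held level over the shaker at (275,180) and the jar stands in the tray. The top-camera plate fit puts the rack 2.3 mm too far in +y, with yaw matching. I'll correct that, lower to just above the pegs and re-check.

>>> {"api": "apply_moves", "payload": {
  "steps": [
    {"xyz":[0,-0.011,-0.02],"yaw":0},
    {"xyz":[0,0,-0.04],"yaw":0},
    {"xyz":[0,0,-0.04],"yaw":0},
    {"xyz":[0,0,-0.02],"yaw":0},
    {"xyz":[0,0,-0.01],"yaw":0},
    {"xyz":[0,0,0],"yaw":0},
    {"xyz":[0,0,0],"yaw":0},
    {"xyz":[0,0,0],"yaw":0}
  ]
}}

```text
time_s: 15.82
position: [505.4, 23.7, 161.9]
tool_rot: [[-0.137, 0.991, 0.0], [0.991, 0.137, 0.0], [-0.0, 0.0, -1.0]]
force: [0.9, 0.5, -3.0]
gripper_width: 13.4
grasp_force: 61.8
```

```bash
cat > r.py <<'E'
from m import *
import sys
t=sys.argv[1]
W=grab('top',f't{t}.png')[2]; S=grab('scene',f's{t}.png')[2]
s=arm.read_state(); p=s['position']; z0=p[2]-77.7
print(p.round(2),s['tool_rot'][:,1].round(4),s['gripper_width'],s['force'].round(1),'underside',z0)
R=(400,600,-100,150)
for A in(W,S):
    D=pts(A,55,64,R); print('deck',rect(D) if len(D) else 0)
    for lo,hi in((5,15),(39,50)):
        B=pts(A,z0+lo,z0+hi,R)
        if len(B)<20: continue
        k=np.linalg.lstsq(np.c_[B[:,:2]-B[:,:2].mean(0),np.ones(len(B))],B[:,2],rcond=None)[0]
        print(lo,rect(B),len(B),'slopes',k[:2].round(4),'z',(k[2]-z0).round(1))
E
python3 r.py 4
```

```text
[505.41  23.68 161.99] [9.906e-01 1.370e-01 7.000e-04] 12.875830453164019 [-0.8  0.2 -2.8] underside 84.2907656751842
deck (array([503.7,  29.4]), array([139.5, 199.8]), 7.7)
5 (array([504. ,  28.3]), array([ 79.5, 190.1]), 7.7) 521 slopes [-0.0063  0.    ] z 9.9
deck (array([506. ,  27.7]), array([144.4, 204. ]), 7.8)
5 (array([507.2,  27.4]), array([ 84.6, 193.5]), 6.4) 505 slopes [0.0015 0.001 ] z 9.1
39 (array([508.2,  26.9]), array([ 82.3, 122.6]), 7.8) 776 slopes [-0.0111 -0.0019] z 43.9
```

>>> {"api": "apply_moves", "payload": {
  "steps": [
    {"xyz":[-0.001,0.005,0],"yaw":0},
    {"xyz":[0,0,-0.01],"yaw":0},
    {"xyz":[0,0,-0.015],"yaw":0},
    {"xyz":[0,0,-0.015],"yaw":0},
    {"xyz":[0,0,-0.015],"yaw":0},
    {"xyz":[0,0,-0.015],"yaw":0},
    {"xyz":[0,0,-0.015],"yaw":0},
    {"xyz":[0,0,-0.01],"yaw":0},
    {"xyz":[0,0,0],"yaw":0},
    {"xyz":[0,0,0],"yaw":0}
  ]
}}

```text
time_s: 16.75
position: [504.9, 24.6, 142.6]
tool_rot: [[-0.137, 0.991, -0.0], [0.991, 0.137, -0.0], [-0.0, -0.0, -1.0]]
force: [-0.5, 0.4, -4.4]
gripper_width: 13.0
grasp_force: 61.8
```

No contact force with the plate about 11 mm below the peg tops, so both pegs are in their holes. Lowering the rest.

>>> {"api": "apply_moves", "payload": {
  "steps": [
    {"xyz":[0,0,-0.008],"yaw":0},
    {"xyz":[0,0,-0.008],"yaw":0},
    {"xyz":[0,0,-0.006],"yaw":0},
    {"xyz":[0,0,-0.004],"yaw":0},
    {"xyz":[0,0,0],"yaw":0},
    {"xyz":[0,0,0],"yaw":0},
    {"xyz":[0,0,0],"yaw":0}
  ]
}}

```text
time_s: 17.33
position: [504.9, 24.7, 137.7]
tool_rot: [[-0.137, 0.991, -0.0], [0.991, 0.137, 0.0], [0.0, -0.0, -1.0]]
force: [-2.4, -0.0, 3.5]
gripper_width: 13.3
grasp_force: 62.5
```

>>> {"api": "apply_moves", "payload": {
  "steps": [
    {"xyz":[0,0,-0.003],"yaw":0},
    {"xyz":[0,0,0],"yaw":0},
    {"xyz":[0,0,0],"yaw":0}
  ]
}}

```text
time_s: 17.58
position: [504.8, 24.6, 137.6]
tool_rot: [[-0.137, 0.991, -0.0], [0.991, 0.137, 0.0], [0.0, -0.0, -1.0]]
force: [-5.1, 0.3, 10.3]
gripper_width: 13.0
grasp_force: 63.8
```

>>> {"api": "apply_moves", "payload": {
  "steps": [
    {"xyz":[0,0,0],"yaw":0},
    {"xyz":[0,0,0],"yaw":0},
    {"xyz":[0,0,0],"yaw":0},
    {"xyz":[0,0,0],"yaw":0},
    {"xyz":[0,0,0],"yaw":0},
    {"xyz":[0,0,0],"yaw":0},
    {"xyz":[0,0,0],"yaw":0},
    {"xyz":[0,0,0],"yaw":0},
    {"xyz":[0,0,0],"yaw":0}
  ],
  "claw": 0.3
}}

```text
time_s: 18.33
position: [504.9, 24.6, 136.9]
tool_rot: [[-0.137, 0.991, 0.0], [0.991, 0.137, -0.0], [-0.0, -0.0, -1.0]]
force: [0.6, -0.3, 0.1]
gripper_width: 60.2
grasp_force: 0.0
```

>>> {"api": "apply_moves", "payload": {
  "steps": [
    {"xyz":[0,0,0.03],"yaw":0},
    {"xyz":[0,0,0.06],"yaw":0},
    {"xyz":[0,0,0.1],"yaw":0},
    {"xyz":[0,0,0.12],"yaw":0},
    {"xyz":[0,0,0.12],"yaw":0},
    {"xyz":[0,0,0.07],"yaw":0},
    {"xyz":[0,0,0],"yaw":0},
    {"xyz":[-0.05,0,0],"yaw":0},
    {"xyz":[-0.05,0,0],"yaw":0},
    {"xyz":[-0.05,0,0],"yaw":0},
    {"xyz":[-0.05,0,0],"yaw":0},
    {"xyz":[0,0,0],"yaw":0},
    {"xyz":[0,0,0],"yaw":0}
  ]
}}

```text
time_s: 19.42
position: [464.1, 24.7, 236.7]
tool_rot: [[-0.137, 0.991, -0.001], [0.991, 0.137, 0.0], [0.0, -0.0, -1.0]]
force: [0.5, 0.1, -0.7]
gripper_width: 59.7
grasp_force: 0.0
```

```bash
cat > e.py <<'E'
from m import *
W=grab('top','t5.png')[2]; S=grab('scene','s5.png')[2]
R=(400,600,-100,150)
for A in(W,S):
    for lo,hi in((55,64),(65,76),(99,110),(158,172)):
        B=pts(A,lo,hi,R)
        if len(B)<15: continue
        k=np.linalg.lstsq(np.c_[B[:,:2]-B[:,:2].mean(0),np.ones(len(B))],B[:,2],rcond=None)[0]
        print(lo,rect(B),len(B),k.round(4))
    print('jar',rect(pts(A,70,100,(340,440,-340,-240))))
E
python3 e.py
```

```text
55 (array([503.7,  29.5]), array([139.5, 200.1]), 7.7) 1225 [ 7.00000e-04 -1.40000e-03  5.96872e+01]
65 (array([516.9,  31.1]), array([106.7, 189.8]), 7.9) 470 [-6.50000e-03 -1.00000e-03  6.96731e+01]
99 (array([527.7,  32.2]), array([ 31.5, 118.6]), 7.6) 404 [-3.300000e-03  2.100000e-03  1.049714e+02]
jar (array([ 387.5, -286.6]), array([45. , 45.4]), 30.9)
55 (array([505.9,  27.4]), array([143. , 201.6]), 7.6) 855 [ 1.10000e-03 -1.20000e-03  5.88133e+01]
65 (array([506.1,  27.3]), array([ 84., 192.]), 7.8) 531 [1.03000e-02 7.00000e-04 6.92098e+01]
99 (array([507.5,  28.4]), array([ 81.5, 123.7]), 6.3) 790 [9.000000e-04 1.000000e-04 1.036682e+02]
158 (array([505.5,  28.4]), array([ 17.1, 111.9]), 7.4) 198 [-9.690000e-02 -1.240000e-02  1.628331e+02]
jar (array([ 389.8, -288.3]), array([46.7, 46.5]), 19.2)
```

View pics/s5.png

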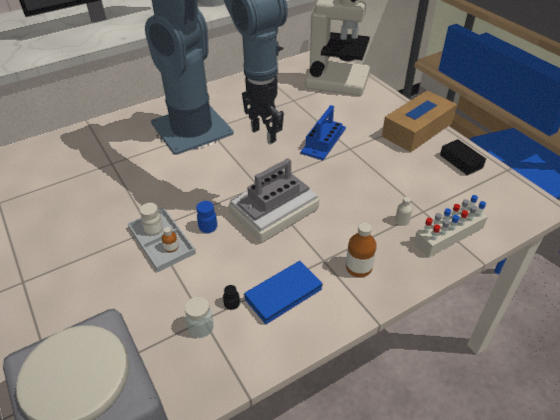

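The rack lies flat on the deck at (273,195): its plate top is 10 mm above the deck, centre and yaw match, and the gripper is clear. The jar stands upright in the tray at (150,218). Handing in.

```bash
python3 -c "
from plant import job
print(job.sign_off())"
```

```text
the job is handed in; nothing more can be done
None
```

The jar stands upright in the tray's empty compartment and the rack lies flat over both shaker pegs, both released with the arm clear; I handed the job in at about 19.5 s of the 70 s allowed, and the sign-off returned no verdict.

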